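# Refit the draining shelf under the lips of the staining bath

## Robot

A 6-joint arm with a two-finger parallel gripper is mounted at the origin on a cart in front of the work surface, level with it; the furniture and walls round the work are solid. World frame = base frame: x ahead of the robot, y to its left, z up, the work surface at z = 0. Lengths are in m, angles in rad, forces in N, time in s.
With the tool pointing down it reaches from about 0.375 to 0.825 m from the base axis. Payload 5.5 kg.
Tool frame: the origin (TCP) lies at the very end of the fingers, on their centre line; the grasp point (between the pads) lies manip.tcp_to_grasp behind it (manip.tcp_to_grasp is the distance from the TCP to the grasp point, in m); z points along the fingers, x is the direction in which the jaws open and shut, and the axes are right-handed (so a half turn about z gives the same grasp; the last joint's range is limited). The gripper opens to 85 mm and grips with 20 to 120 N. Pads are 22 mm wide; open, the fingers measure 114 mm over their backs; the gripper's body (76 mm by 85 mm) begins 54 mm behind the grasp point. The pads swing forward as they close: fully open they stand 13 mm farther back than shut.
Start: joints at [-1.14, 0.314, -0.047, 1.21, 0, 1.571], TCP at [0.251, -0.545, 0.231] pointing down, gripper open.
Joint ranges: [-2.67, 2.67], [-0.69, 1.73], [-1.03, 1.25], [-2.08, 2.16], [-1.42, 1.45], [-3.14, 3.14]. Speed limits (rad/s): [2.39, 2.39, 3.01, 3.14, 3.14, 3.14].

## Interface

Orientations are given as a unit quaternion [w, x, y, z].
In Python, from rig import manip gives the robot as it stands. The module is installed in compiled form; this text tells all that it offers.
- The arm moves only by the tool apply_moves, never from a script. Its argument "increments" is a list that holds one entry, the list of rows, each a list of 4 numbers: the shift along the world's x, y, z in mm, then the turn about the world's z in rad. In form: [[[tx, ty, tz, roll], ...]]. A call has 1 to 12 rows; each row is the pose to reach, as a shift and turn from the pose commanded when the call began; what a row does not reach only later rows make up. A row lasts 1/10 s, in which the tool goes at most 50 mm and 8.59 degrees, less where a joint would pass 70% of its speed; a pose out of reach is approached as far as the arm can. A call with a gripper value outside its range is refused whole. "grip" is the opening, from -1 (shut) to 1 (fully open), set as the call begins (left out, the last holds). The fingers move at their own pace and stop on an object; "grip_force" is the grip in N (left out, the last holds). Time passes only in rows, so rows that repeat a pose let the fingers close. It gives the time, the measured TCP pose, the force and the opening at its end, in the units of the state.
- manip.get_obs(): the state, without advancing time (a new reading comes with each control period).
- manip.capture(name): name is "scene" or "top" or "wrist"; returns a dict with "color" (480x640x3 uint8, red, green, blue), "z_map" (480x640 float32, m along the optical axis (not along the pixel's ray), 0 where there is no reading), "fov_y" (degrees; the focal length in pixels is half the picture's height over the tangent of half this angle, whatever the lens; pixels are square), "cx", "cy" (the principal point, pixels), "R" (3x3) and "t" (3): a world point X has camera coordinates R X + t; the wrist camera has in their place "mount" (4x4, takes a point from camera to tool coordinates, whose origin is the TCP and whose axes are the tool frame's). Camera axes: x right, y down, z forward; pixel columns grow to the right and rows downward; lengths in m; the calibration is good to about 2 mm. A picture is of the moment at which its call begins: read the wrist's pose just before it.
- manip.job_done(): hands the job in, once; it reports no verdict.
Trained networks look in a picture, given as the dict that the camera call returned (one of the last four; its "shot" number tells which), for a name from the list of things; names that differ only in an ending like _2 or _b are one class to them, and where a whole thing is asked for, a point or a joint stands for the part that bears it (a point fixed in the world has none). Each returns a list of dicts, best first, with "conf" (0 to 1); they miss things now and then, are a little off and sometimes report something else, mostly with a low value. They report only what shows in the picture. A call takes as long as a camera call.
- manip.masks_of(picture, thing): "pixels" (480x640 bool, what is visible of it).
- manip.landmark_of(picture, thing): "position" ([x, y, z] in m, in world coordinates, good to about 4 mm: a listed point, or the origin of a listed thing).
The state is a dict: "t": time; "joint_positions": joint angles; "joint_vel": joint speeds; "joint_efforts": joint torques, N m; "position": TCP position; "tcp_rot": TCP orientation; "ft_force": force on the tool from outside, world axes, zero at the start; "moment": the same for the moment, N m; "gripper_width": opening from 0.0 (shut) to 1.0 (fully open).
Only numpy, scipy, OpenCV 4.12 (cv2) and the standard library are available. Lean on these libraries where they do the work, as an engineer would, in place of code of your own. Each camera call takes 0.05 s, during which the arm holds its last target.

## Task

Put the slotted draining shelf back into the open staining bath. It is longer than the opening, so tilt it, pass one end in under the lip at that end of the bath, lower the other end through the opening, then leave the shelf lying flat on the ledges, centred lengthwise so that both of its ends are held under the lips. Do not ram or drop it, and leave the small things standing around where they are.

Things in the scene. Friction and masses are not known exactly. Their poses are not given: they have to be found in the camera images.
- shelf_grip (a point): Grip point on the axis of the draining shelf's upright post, 60 mm above the shelf's underside. The post rises from the middle of the plate, 30 mm along y by 24 mm along x (axes as the shelf's), its top 75 mm above the underside, with a flared foot up to 11 mm. Hold the shelf here.
- shelf: Loose white draining shelf, at the start lying flat on a 6 mm thick black rubber pad on the bench: slotted plate 150 mm long (y axis), 80 mm wide (x) and 5 mm thick, with a grip post in the middle (z axis up the post), about 0.18 kg. Origin: centre of the plate's underside. Either end may go to either end of the bath.
- bath: Low grey open-topped bath, fixed, 202 mm long (y axis), 100 mm wide (x), 52 mm high; origin at the centre of its underside, z up. Walls 4 mm, inside 194 x 92 mm. A tall carton stands at the right (0.24 m tall, left face near y = 0.03 m), so there is more room for the wrist to lean to the left (+y).
- bath_ledges (a point): Centre of the bath, 20 mm above its underside, level with the top of the ledges: a step inside along all four walls, 40 mm broad at the two short ends and 14 mm broad along the long walls. The shelf's underside belongs on it, its length along the bath. 28 mm are free between the ledges and the lips.
- bath_opening (a point): Centre of the bath's opening, 52 mm above its underside, level with the rim and the top of the lips. At each short end a lip 4 mm thick covers the inside for 34 mm from the end wall, so the opening is 126 mm long (y from -63 to +63 mm) and 92 mm wide. The centred shelf reaches 12 mm under each lip.
- specimen_pot: Bystander: lidded specimen pot, 51 x 51 x 62 mm, origin at its underside, on the right of the tall carton, near the front edge.
- dropper_bottle: Bystander: small white dropper bottle, 23 x 23 x 82 mm, origin at its underside, beside the front of the centrifuge.

How it is judged:
By the outcome, as a careful person would: the job done as asked, in the order asked, and still so for the second after the job is handed in, with the robot touching nothing.
It also fails if it takes over 40 s, if anything falls off the work surface, if the arm or the gripper's body presses on something with over 40 N, if the wrist force passes 120 N, or if a joint passes its speed limit or range.

## Working session

There is one attempt and no reset: what is moved stays moved. The work goes in short steps, Python scripts to look and compute and a tool call to move; the robot and the scene stay as the last step left them, time stands still between calls to the robot, and variables do not carry over. Pictures are saved under pics/ and viewed, and the job is handed in when it is done.

Besides the shell and the picture viewer there is one more tool, called after "Emit:" by a JSON object that holds its "op" and its "data". apply_moves: Moves the arm, as the interface text tells. Its arguments: {"type":"object","properties":{"increments":{"type":"array","items":{"type":"array","items":{"type":"array","items":{"type":"number"}}}},"grip":{"type":"number"},"grip_force":{"type":"number"}},"required":["increments"]}

```bash
mkdir -p pics; cat > h.py <<'E'
import numpy as np, cv2
from rig import manip
def save(p,n): cv2.imwrite('pics/%s.png'%n, cv2.cvtColor(p['color'],cv2.COLOR_RGB2BGR))
def world(p,u,v,pose=None):
    f=240/np.tan(np.radians(p['fov_y']/2)); z=p['z_map'][v,u]
    c=np.stack([(u-p['cx'])/f*z,(v-p['cy'])/f*z,z],-1)
    return (c-p['t'])@p['R']
E
python3 - <<'E'
from h import *
print(manip.tcp_to_grasp, {k:np.round(v,3) for k,v in manip.get_obs().items()})
for n in ['scene','top']:
    p=manip.capture(n); save(p,n+'0')
    print(n,'cam',np.round(-p['R'].T@p['t'],3), p['fov_y'])
    for th in ['shelf_grip','shelf','bath','bath_ledges','bath_opening','specimen_pot','dropper_bottle']:
        print(th,[(np.round(d['position'],4),round(d['conf'],2)) for d in manip.landmark_of(p,th)][:2])
E
```

```text
0.0187 {'t': np.float64(0.0), 'joint_positions': array([-1.14 ,  0.314, -0.048,  1.21 , -0.   ,  1.571]), 'joint_vel': array([ 0.   ,  0.001,  0.001,  0.   , -0.001, -0.002]), 'joint_efforts': array([ 0.0000e+00, -5.3959e+01,  3.3975e+01,  1.9000e-02,  0.0000e+00,
       -0.0000e+00]), 'position': array([ 0.25 , -0.545,  0.23 ]), 'tcp_rot': array([-0.   ,  0.842, -0.54 , -0.001]), 'ft_force': array([ 0.735,  0.383, -1.327]), 'moment': array([ 0.043, -0.001, -0.043]), 'gripper_width': np.float64(1.0)}
scene cam [-0.031  0.966  0.764] 46.695265587673276
shelf_grip [(array([0.5007, 0.4309, 0.067 ]), 0.81)]
shelf [(array([0.4955, 0.4291, 0.0051]), 0.93), (array([ 0.4877, -0.2724,  0.0018]), 0.18)]
bath [(array([ 0.4835,  0.1652, -0.0012]), 0.93), (array([0.4832, 0.1664, 0.0196]), 0.6)]
bath_ledges [(array([0.4841, 0.1702, 0.0197]), 0.85)]
bath_opening [(array([0.4886, 0.1698, 0.054 ]), 0.73)]
specimen_pot [(array([ 0.4844, -0.2736,  0.0017]), 0.67), (array([0.494 , 0.4317, 0.0041]), 0.57)]
dropper_bottle [(array([0.606 , 0.3906, 0.0057]), 0.82)]
top cam [0.342 0.073 1.095] 57.19753216194606
shelf_grip [(array([0.4963, 0.4324, 0.0679]), 0.89)]
shelf [(array([0.4942, 0.4309, 0.0074]), 0.78)]
bath [(array([ 0.4861,  0.1674, -0.0029]), 0.75)]
bath_ledges [(array([0.4865, 0.1655, 0.0212]), 0.62)]
bath_opening [(array([0.4849, 0.1598, 0.0535]), 0.82)]
specimen_pot [(array([ 0.483 , -0.2755, -0.0014]), 0.7)]
dropper_bottle [(array([ 0.6057,  0.3911, -0.0019]), 0.41)]
```

View pics/scene0.png

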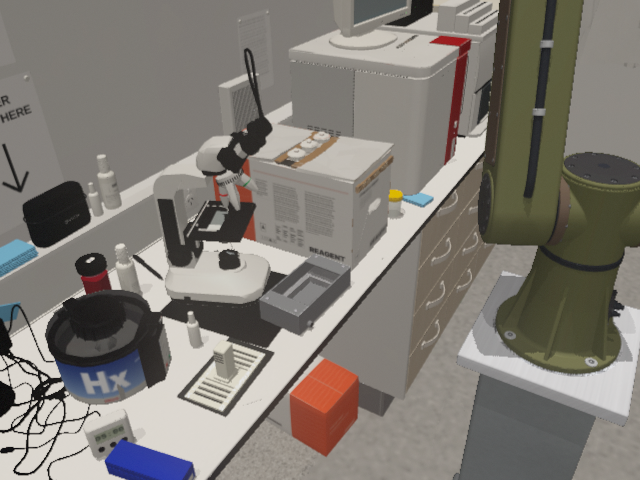

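View pics/top0.png

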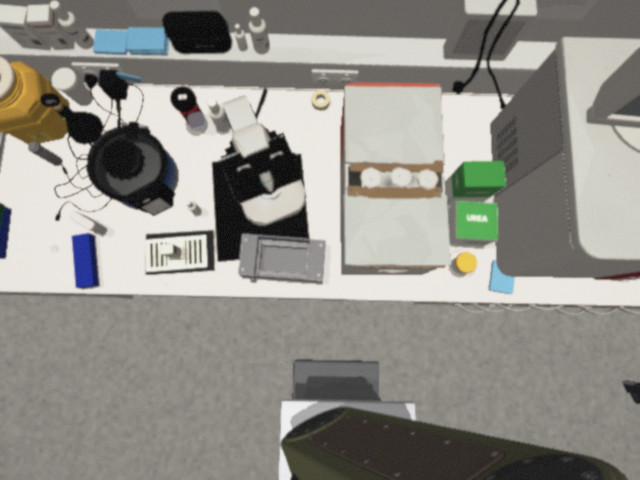

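```bash
cat > m.py <<'E'
from h import *
def fit(n,th,zlo,zhi):
    p=manip.capture(n)
    ms=manip.masks_of(p,th)
    if not ms: print(n,th,'none');return
    m=cv2.erode(ms[0]['pixels'].astype(np.uint8),np.ones((1,1)))>0
    v,u=np.where(m&(p['z_map']>0)); X=world(p,u,v)
    print(n,th,len(X),'zpct',np.round(np.percentile(X[:,2],[2,10,30,50,70,90,98]),4))
    s=X[(X[:,2]>zlo)&(X[:,2]<zhi)]
    r=cv2.minAreaRect((s[:,:2]*1000).astype(np.float32)); print('  rect mm',np.round(r[0],1),np.round(r[1],1),round(r[2],2),len(s))
    return p,X
if __name__=='__main__':
  for n in ['top','scene']:
    fit(n,'shelf',0.006,0.018)
    fit(n,'shelf',0.07,0.095)
    fit(n,'bath',0.045,0.06)
  p=manip.capture('top'); v,u=np.mgrid[0:480,0:640]; X=world(p,u.ravel(),v.ravel())
  for x0 in np.arange(0.40,0.75,0.03):
    print(round(x0,2),[int(1000*(lambda s: np.percentile(s,97) if len(s)>3 else -.001)(X[(abs(X[:,0]-x0)<.015)&(abs(X[:,1]-y0)<.02)][:,2])) for y0 in np.arange(-0.48,0.56,0.04)])
E
python3 m.py
```

```text
top shelf 1512 zpct [0.0035 0.0063 0.0091 0.0107 0.0125 0.0676 0.0814]
  rect mm [496.  432.8] [ 81.2 146.1] 5.81 1114
top shelf 1956 zpct [0.003  0.0057 0.0087 0.0103 0.012  0.0481 0.0812]
  rect mm [494.2 432.7] [24.1 31.1] 6.07 148
top bath 3658 zpct [0.0001 0.0024 0.0066 0.0208 0.05   0.0526 0.0546]
  rect mm [484.5 167.7] [202.5 100.6] 87.22 1518
scene shelf 2760 zpct [0.0055 0.0079 0.0103 0.0115 0.0134 0.0618 0.0815]
  rect mm [493.4 433.3] [ 81.5 152. ] 6.3 2031
scene shelf 2792 zpct [0.0054 0.0079 0.0103 0.0115 0.0133 0.0626 0.0812]
  rect mm [490.9 433.3] [23.8 32.6] 1.08 216
scene bath 4462 zpct [0.0019 0.0048 0.0187 0.0291 0.0481 0.0526 0.0541]
  rect mm [483.7 166.7] [206.3 104.5] 86.82 1494
0.4 [2, 2, 3, 2, 2, 2, 2, 2, 2, 2, 2, 2, 2, 2, 2, 3, 2, 3, 2, 2, 3, 3, 2, 2, 2, 3]
0.43 [3, 2, 13, 13, 2, 2, 2, 2, 2, 2, 2, 2, 3, 2, 53, 52, 52, 52, 52, 48, 3, 3, 3, 3, 5, 4]
0.46 [324, 379, 378, 377, 2, 63, 61, 3, 245, 245, 244, 243, 242, 241, 54, 52, 21, 21, 55, 53, 4, 12, 12, 13, 14, 12]
0.49 [377, 379, 379, 378, 2, 64, 63, -1, 244, 243, 242, 241, 241, 240, 54, 52, 7, 6, 54, 53, 4,
[... 296 characters left out ...]
40, 238, 237, 237, 238, 239, 3, 386, 386, 387, 367, 37, 4, 3, 27, 2, 129, 111]
0.61 [379, 379, 379, 378, 86, 86, 85, -1, 254, 254, 252, 253, 249, 236, 3, 386, 383, 356, 354, 182, 4, 3, 80, 113, 135, 136]
0.64 [391, 389, 379, 378, 161, 161, 161, -1, 249, 253, 254, 253, 248, 233, 3, 327, 356, 354, 354, 183, 4, 3, 2, 132, 146, 155]
0.67 [395, 451, 497, 544, 162, 162, 161, -1, 240, 241, 242, 243, 244, 243, 2, 181, 349, 352, 350, 183, 4, 3, 2, 135, 155, 157]
0.7 [-1, 378, 379, 543, 162, 163, 161, -1, 239, 239, 240, 241, 241, 240, 3, 2, 182, 344, 292, 182, 6, 3, 3, 136, 156, 157]
0.73 [-1, -1, 379, 526, -1, 2, 2, -1, 239, 239, 239, 240, 239, 238, 3, 3, 182, 291, 291, 287, 120, 3, 3, 134, 149, 157]
```

```bash
python3 - <<'E'
from h import *
for n in ['top','scene']:
    p=manip.capture(n); v,u=np.mgrid[0:480,0:640]; X=world(p,u.ravel(),v.ravel()); X=X[p['z_map'].ravel()>0]
    for z0 in np.arange(0.06,0.42,0.03):
        print(n,round(z0,2),[ (lambda s: int(1000*np.percentile(s,1)) if len(s)>2 else -1)(X[(X[:,2]>z0)&(X[:,2]<z0+.03)&(abs(X[:,1]-y0)<.015)&(X[:,0]>.4)&(X[:,0]<.8)][:,0]) for y0 in np.arange(0.05,0.34,0.03)])
E
```

```text
top 0.06 [-1, -1, -1, -1, 636, 625, 623, -1, -1, -1]
top 0.09 [-1, -1, -1, -1, -1, 763, -1, -1, 717, -1]
top 0.12 [-1, -1, -1, -1, -1, 755, -1, -1, 719, -1]
top 0.15 [-1, -1, 640, 627, 614, 599, 586, 583, 630, -1]
top 0.18 [-1, -1, -1, 639, 622, 603, 589, 586, 627, -1]
top 0.21 [-1, -1, -1, -1, -1, -1, 756, 733, 746, -1]
top 0.24 [-1, -1, -1, -1, 588, 594, -1, 715, -1, -1]
top 0.27 [-1, -1, -1, -1, 600, 598, 702, 699, 755, -1]
top 0.3 [-1, -1, -1, -1, 604, 601, 588, -1, -1, -1]
top 0.33 [-1, -1, -1, 605, 584, 602, 592, 617, -1, -1]
top 0.36 [-1, -1, 581, 572, 555, 547, 560, -1, -1, -1]
top 0.39 [-1, -1, -1, 587, -1, -1, -1, -1, -1, -1]
scene 0.06 [-1, -1, -1, -1, 634, 624, 625, 638, 699, -1]
scene 0.09 [-1, -1, -1, -1, -1, 638, 642, 704, 704, 718]
scene 0.12 [-1, -1, -1, -1, -1, -1, 622, 697, 710, -1]
scene 0.15 [-1, -1, 637, 625, 612, 598, 586, 582, 630, -1]
scene 0.18 [-1, -1, -1, 630, 621, 607, 594, 588, 629, -1]
scene 0.21 [-1, -1, -1, -1, -1, 633, 598, 731, 740, -1]
scene 0.24 [-1, -1, -1, -1, 587, 592, 601, 687, 750, -1]
scene 0.27 [-1, -1, -1, -1, 598, 598, 617, 685, 749, -1]
scene 0.3 [-1, -1, -1, -1, 604, 584, 584, -1, -1, -1]
scene 0.33 [-1, -1, -1, 576, 614, 553, 565, 612, -1, -1]
scene 0.36 [-1, -1, 580, 571, 554, 545, 559, -1, -1, -1]
scene 0.39 [-1, -1, -1, -1, -1, 561, -1, -1, -1, -1]
```

Emit:
{"op": "apply_moves", "data": {"increments": [[[0, 45, 20, 0], [0, 90, 50, 0], [0, 135, 80, 0.05], [0, 180, 110, 0.1], [25, 220, 120, 0.2], [55, 260, 120, 0.3], [85, 300, 120, 0.4], [110, 340, 120, 0.5], [135, 380, 120, 0.6], [145, 425, 120, 0.7], [150, 475, 120, 0.8], [155, 525, 120, 0.9]]], "grip": 1, "grip_force": 30}}

```text
t: 2.75
position: [0.4055, -0.0187, 0.3514]
tcp_rot: [-0.0, 0.993, -0.118, 0.0]
ft_force: [0.9, 0.7, 0.1]
gripper_width: 0.998
```

Emit:
{"op": "apply_moves", "data": {"increments": [[[0, 48, 0, 0.05], [0, 96, 0, 0.1], [0, 144, 0, 0.15], [0, 192, 0, 0.2], [0, 240, 0, 0.25], [0, 288, 0, 0.3], [10, 335, -10, 0.34], [30, 375, -35, 0.34], [55, 410, -60, 0.34], [78, 440, -85, 0.34], [88, 451, -100, 0.34], [88, 451, -100, 0.34]]]}}

```text
t: 3.95
position: [0.4931, 0.4308, 0.2472]
tcp_rot: [0.002, 0.999, 0.05, -0.002]
ft_force: [0.4, -0.7, 0.5]
gripper_width: 1.004
```

```bash
cat > w.py <<'E'
from h import *
from scipy.spatial.transform import Rotation as Ro
def wristcap():
    o=manip.get_obs(); p=manip.capture('wrist')
    q=o['tcp_rot']; T=np.eye(4); T[:3,:3]=Ro.from_quat([q[1],q[2],q[3],q[0]]).as_matrix(); T[:3,3]=o['position']
    M=T@p['mount']; p['R']=M[:3,:3].T; p['t']=-M[:3,:3].T@M[:3,3]
    return o,p
def cloud(p,th):
    ms=manip.masks_of(p,th)
    if not ms: return None
    v,u=np.where(ms[0]['pixels']&(p['z_map']>0)); return world(p,u,v)
def rect(s): 
    r=cv2.minAreaRect((s[:,:2]*1000).astype(np.float32)); return np.round(r[0],1),np.round(r[1],1),round(r[2],2),len(s)
E
python3 - <<'E'
from w import *
o,p=wristcap(); save(p,'w1'); print(np.round(o['position'],4),np.round(o['tcp_rot'],4))
for th in ['shelf_grip','shelf']: print(th,[(np.round(d['position'],4),round(d['conf'],2)) for d in manip.landmark_of(p,th)][:2])
X=cloud(p,'shelf')
if X is not None:
    print(np.round(np.percentile(X[:,2],[5,30,50,70,95]),4))
    for a,b in ((.007,.016),(.074,.09)): print(rect(X[(X[:,2]>a)&(X[:,2]<b)]))
E
```

```text
[0.4931 0.4308 0.2472] [ 0.0016  0.9987  0.0504 -0.0021]
shelf_grip []
shelf []
[0.0073 0.0112 0.0118 0.0124 0.0814]
(array([494.6, 432.7]), array([ 82.5, 152.3]), 6.08, 10092)
(array([494.9, 433.6]), array([23.6, 30.5]), 5.69, 1267)
```

Emit:
{"op": "apply_moves", "data": {"increments": [[[1.5, 2, -45, 0], [1.5, 2, -90, 0], [1.5, 2, -130, 0], [1.5, 2, -160, 0], [1.5, 2, -180, 0], [1.5, 2, -190, 0], [1.5, 2, -199, 0], [1.5, 2, -199, 0]]]}}

```text
t: 4.95
position: [0.4951, 0.4322, 0.0527]
tcp_rot: [-0.0, 0.999, 0.05, 0.0]
ft_force: [-0.7, -0.7, 0.1]
gripper_width: 1.002
```

```bash
python3 - <<'E'
from w import *
o,p=wristcap(); save(p,'w2'); print(np.round(o['position'],4),np.round(o['tcp_rot'],4),o['ft_force'])
E
```

```text
[0.4951 0.4322 0.0527] [-1.000e-04  9.988e-01  4.990e-02  2.000e-04] [-0.70641135 -0.66989581  0.11254922]
```

View pics/w2.png

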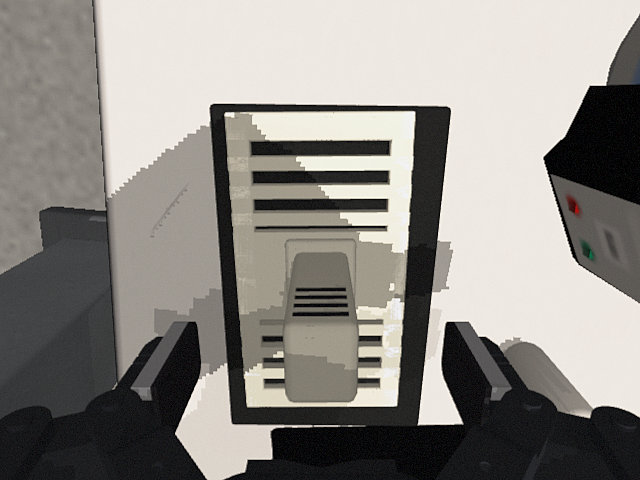

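Emit:
{"op": "apply_moves", "data": {"increments": [[[0, 0, -5.5, 0], [0, 0.5, -5.5, 0], [0, 0.5, -5.5, 0], [0, 0.5, -5.5, 0], [0, 0.5, -5.5, 0], [0, 0.5, -5.5, 0], [0, 0.5, -5.5, 0], [0, 0.5, -5.5, 0]]], "grip": -1, "grip_force": 20}}

```text
t: 5.8
position: [0.4951, 0.4331, 0.0471]
tcp_rot: [-0.0, 0.999, 0.05, 0.0]
ft_force: [-1.2, 0.0, 3.5]
gripper_width: 0.277
```

Emit:
{"op": "apply_moves", "data": {"increments": [[[0, 0, 8, 0], [0, 0, 25, 0], [0, 0, 55, 0], [0, 0, 90, 0], [-5, -30, 90, -0.03], [-10, -65, 90, -0.06], [-15, -100, 90, -0.09], [-20, -135, 90, -0.12], [-22, -165, 90, -0.155], [-22, -180, 90, -0.155], [-22, -180, 90, -0.155]]]}}

```text
t: 6.9
position: [0.4729, 0.2511, 0.137]
tcp_rot: [0.0, 1.0, -0.028, -0.0]
ft_force: [0.2, -0.4, -1.2]
gripper_width: 0.281
```

```bash
python3 - <<'E'
from w import *
p=manip.capture('scene'); save(p,'s3')
p=manip.capture('top'); save(p,'t3')
o,p=wristcap(); save(p,'w3'); print(np.round(o['position'],4),np.round(o['tcp_rot'],4),o['ft_force'])
X=cloud(p,'bath')
if X is not None:
    print(len(X),np.round(np.percentile(X[:,2],[5,30,50,70,95]),4)); print(rect(X[(X[:,2]>.045)&(X[:,2]<.06)]))
E
```

```text
[0.4735 0.2534 0.1371] [-5.000e-04  9.996e-01 -2.750e-02  3.000e-04] [-0.34657122  0.09123647 -1.41028702]
9528 [0.019  0.0212 0.0316 0.052  0.0534]
(array([492.3, 180.3]), array([185.5,  89.8]), 77.97, 3896)
```

View pics/s3.png

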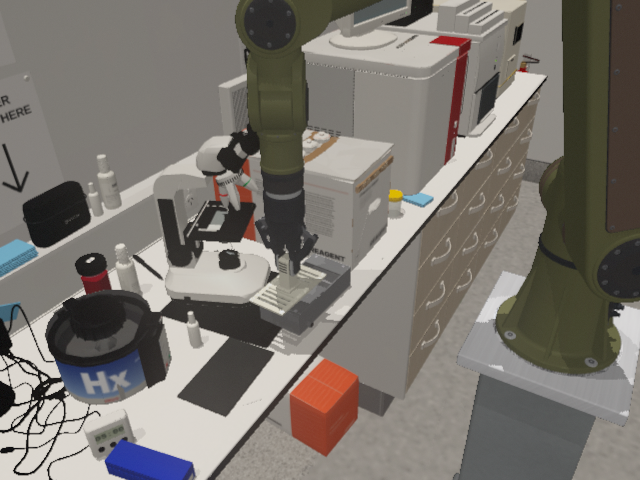

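View pics/w3.png

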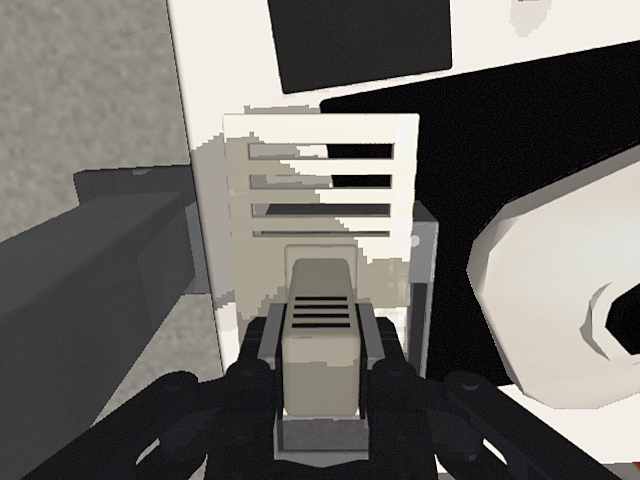

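View pics/t3.png

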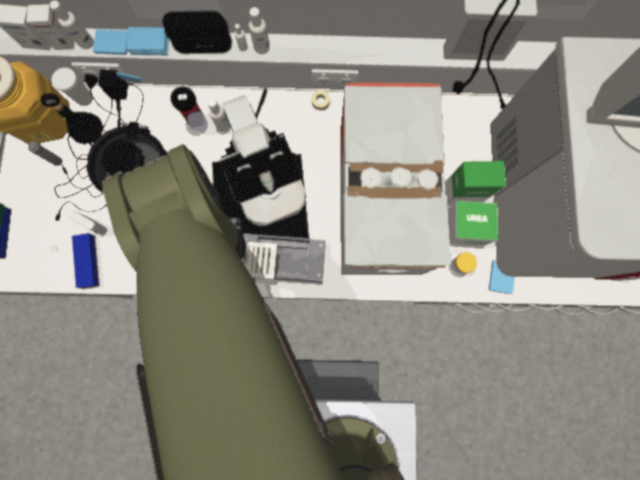

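Emit:
{"op": "apply_moves", "data": {"increments": [[[0, -30, 0, 0], [0, -60, 0, 0], [2, -85, 0, 0], [5, -100, 0, 0], [9, -103, 0, 0], [9, -103, -12, 0], [9, -103, -24, 0], [9, -103, -30, 0], [9, -103, -30, 0]]]}}

```text
t: 8.0
position: [0.4805, 0.1501, 0.105]
tcp_rot: [0.0, 1.0, -0.027, -0.002]
ft_force: [-0.1, 0.0, -1.7]
gripper_width: 0.277
```

```bash
python3 - <<'E'
from w import *
p=manip.capture('scene'); save(p,'s4'); cv2.imwrite('pics/s4z.png',cv2.resize(cv2.cvtColor(p['color'][180:350,180:400],cv2.COLOR_RGB2BGR),None,fx=3.4,fy=3.4))
o,p=wristcap(); save(p,'w4'); print(np.round(o['position'],4),np.round(o['tcp_rot'],4),o['ft_force'])
E
```

```text
[0.4811 0.1502 0.1058] [ 3.000e-04  9.996e-01 -2.700e-02 -1.000e-03] [ 0.58549702  0.70912047 -1.3804046 ]
```

View pics/s4z.png

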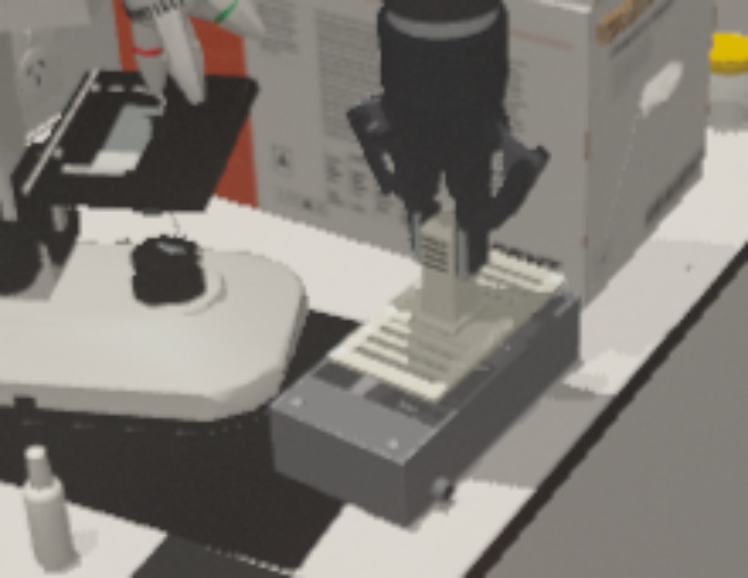

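View pics/w4.png

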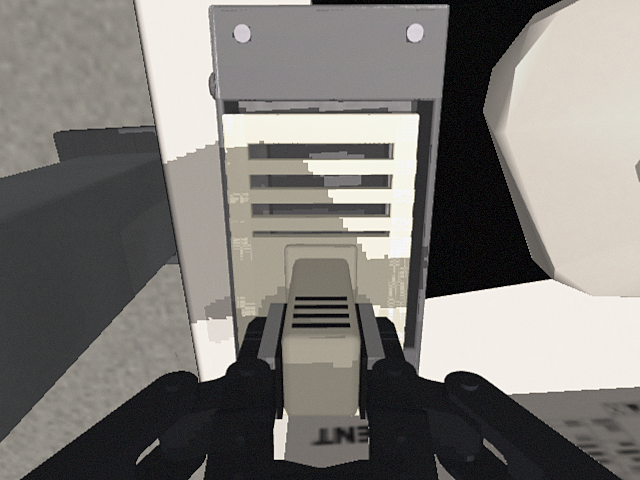

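View pics/s4.png

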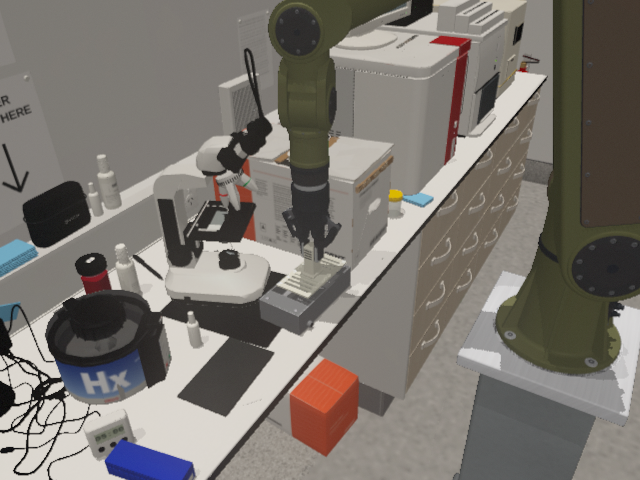

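```bash
cat >> w.py <<'E'
def bathframe(X,C=(0.4843,0.1672),a=-3.0):
    a=np.radians(a); d=X[:,:2]-np.array(C); ex=np.array([np.cos(a),np.sin(a)]); ey=np.array([-np.sin(a),np.cos(a)])
    return np.c_[d@ex,d@ey,X[:,2]]*1000
E
python3 - <<'E'
from w import *
o,p=wristcap(); v,u=np.mgrid[0:480,0:640]; X=world(p,u.ravel(),v.ravel()); B=bathframe(X).reshape(480,640,3)
for r in (8,30,60,90,97,106,120,150,200): 
    row=B[r]; print('row',r,'cols', [(c,)+tuple(np.round(row[c]).astype(int)) for c in (206,212,218,225,230,240,320,400,412,418,424,430,436,442,447)])
m=(abs(B[...,2]-52)<5)&(B[...,1]>60)&(B[...,1]<110)&(abs(B[...,0])<60)
s=X.reshape(480,640,3)[m]; print('lip rect',rect(s)); b=B[m]; print(np.round([b[:,0].min(),b[:,0].max(),b[:,1].min(),b[:,1].max(),np.median(b[:,2])],1))
m=(B[...,2]>58)&(B[...,2]<80)&(B[...,1]>10)&(B[...,1]<70); b=B[m]; s=X.reshape(480,640,3)[m];print('shelf',rect(s),np.round([b[:,0].min(),b[:,0].max(),b[:,1].max(),np.median(b[:,2])],1))
E
```

```text
row 8 cols [(206, np.int64(-62), np.int64(108), np.int64(1)), (212, np.int64(-46), np.int64(99), np.int64(53)), (218, np.int64(-44), np.int64(99), np.int64(52)), (225, np.int64(-41), np.int64(99), np.int64(53)), (230, np.int64(-39), np.int64(99), np.int64(53)), (240, np.int64(-35), np.int64(99), np.int64(52)), (320, np.int64(-2), np.int64(99), np.int64(53)), (400, np.int64(31), np.int64(99), np.int64(52)), (412, np.int64(36), np.int64(99), np.int64(52)), (418, np.int64(38), np.int64(99), np.int64(53)), (424, np.int64(41), np.int64(99), np.int64(54)), (430, np.int64(43), np.int64(99), np.int64(53)), (436, np.int64(46), np.int64(99), np.int64(51)), (442, np.int64(48), np.int64(99), np.int64(52)), (447, np.int64(64), np.int64(107), np.int64(3))]
row 30 cols [(206, np.int64(-63), np.int64(97), np.int64(0)), (212, np.int64(-47), np.int64(91), np.int64(52)), (218, np.int64(-45), np.int64(91), np.int64(52)), (225, np.int64(-42), np.int64(91), np.int64(53)), (230, np.int64(-40), np.int64(91), np.int64(52)), (240, np.int64(-35), np.int64(91), np.int64(54)), (320, np.int64(-2), np.int64(91), n
[... 5148 characters left out ...]
(22), np.int64(72)), (240, np.int64(-37), np.int64(22), np.int64(70)), (320, np.int64(-2), np.int64(22), np.int64(71)), (400, np.int64(32), np.int64(22), np.int64(71)), (412, np.int64(37), np.int64(22), np.int64(71)), (418, np.int64(47), np.int64(15), np.int64(41)), (424, np.int64(47), np.int64(17), np.int64(52)), (430, np.int64(50), np.int64(18), np.int64(53)), (436, np.int64(67), np.int64(5), np.int64(1)), (442, np.int64(70), np.int64(5), np.int64(2)), (447, np.int64(73), np.int64(5), np.int64(2))]
lip rect (array([489.3, 247.5]), array([ 40.8, 100.5]), 86.95, 22479)
[-49.4  51.1  60.  100.9  52.6]
shelf (array([535.3, 200.6]), array([ 51. , 184.4]), 89.18, 16495) [-42.3 141.7  64.7  71. ]
```

Emit:
{"op": "apply_moves", "data": {"increments": [[[1.5, 0, -5, 0], [1.5, 0, -10, 0], [1.5, 0, -13, 0], [1.5, 1, -14.5, 0], [1.5, 2.5, -16, 0], [1.5, 4, -17.5, 0], [1.5, 5.5, -19, 0], [1.5, 7, -20.5, 0]]]}}

```text
t: 8.95
position: [0.4839, 0.1571, 0.0865]
tcp_rot: [-0.0, 1.0, -0.027, 0.0]
ft_force: [-1.9, 0.4, 4.5]
gripper_width: 0.278
```

```bash
cat > look.py <<'E'
from w import *
import sys
n=sys.argv[1]
p=manip.capture('scene'); save(p,'s'+n); a=cv2.resize(cv2.cvtColor(p['color'][215:335,240:360],cv2.COLOR_RGB2BGR),(480,480),interpolation=cv2.INTER_CUBIC)
o,p=wristcap(); save(p,'w'+n); print(np.round(o['position'],4),np.round(o['tcp_rot'],4),np.round(o['ft_force'],1),np.round(o['moment'],2))
b=cv2.cvtColor(p['color'],cv2.COLOR_RGB2BGR); b=cv2.resize(b[:,180:480],(300,480)); cv2.imwrite('pics/c%s.png'%n,np.hstack([a,b]))
v,u=np.mgrid[0:480,0:640]; X=world(p,u.ravel(),v.ravel()); B=bathframe(X).reshape(480,640,3)
# shelf plate profile along side strips (solid borders) 
for c in range(330,331):
  pass
for col in (236,320,404):
    q=B[100:260,col]; 
    print(col,[tuple(np.round(x,0).astype(int)) for x in q[::10]])
E
python3 look.py 5
```

```text
[0.4839 0.1573 0.0864] [-2.000e-04  9.996e-01 -2.740e-02  4.000e-04] [-0.7  1.4  4.9] [-0.32  0.15 -0.01]
236 [(np.int64(-33), np.int64(70), np.int64(54)), (np.int64(-34), np.int64(67), np.int64(52)), (np.int64(-34), np.int64(63), np.int64(52)), (np.int64(-40), np.int64(56), np.int64(20)), (np.int64(-36), np.int64(54), np.int64(43)), (np.int64(-36), np.int64(50), np.int64(43)), (np.int64(-36), np.int64(46), np.int64(45)), (np.int64(-37), np.int64(41), np.int64(45)), (np.int64(-37), np.int64(37), np.int64(44)), (np.int64(-37), np.int64(33), np.int64(46)), (np.int64(-37), np.int64(28), np.int64(46)), (np.int64(-37), np.int64(24), np.int64(47)), (np.int64(-37), np.int64(20), np.int64(48)), (np.int64(-38), np.int64(15), np.int64(47)), (np.int64(-38), np.int64(10), np.int64(48)), (np.int64(-38), np.int64(6), np.int64(49))]
320 [(np.int64(0), np.int64(70), np.int64(53)), (np.int64(0), np.int64(67), np.int64(53)), (np.int64(0), np.int64(63), np.int64(52)), (np.int64(0), np.int64(55), np.int64(5)), (np.int64(0), np.int64(54), np.int64(43)), (np.int64(0), np.int64(50), np.int64(44)), (np.int6
[... 422 characters left out ...]
p.int64(33), np.int64(70), np.int64(53)), (np.int64(34), np.int64(66), np.int64(52)), (np.int64(40), np.int64(61), np.int64(20)), (np.int64(40), np.int64(56), np.int64(21)), (np.int64(36), np.int64(54), np.int64(43)), (np.int64(36), np.int64(50), np.int64(43)), (np.int64(36), np.int64(46), np.int64(45)), (np.int64(36), np.int64(41), np.int64(45)), (np.int64(37), np.int64(37), np.int64(45)), (np.int64(37), np.int64(32), np.int64(45)), (np.int64(37), np.int64(28), np.int64(46)), (np.int64(37), np.int64(23), np.int64(46)), (np.int64(37), np.int64(19), np.int64(48)), (np.int64(38), np.int64(14), np.int64(47)), (np.int64(38), np.int64(10), np.int64(49)), (np.int64(38), np.int64(6), np.int64(49))]
```

View pics/c5.png

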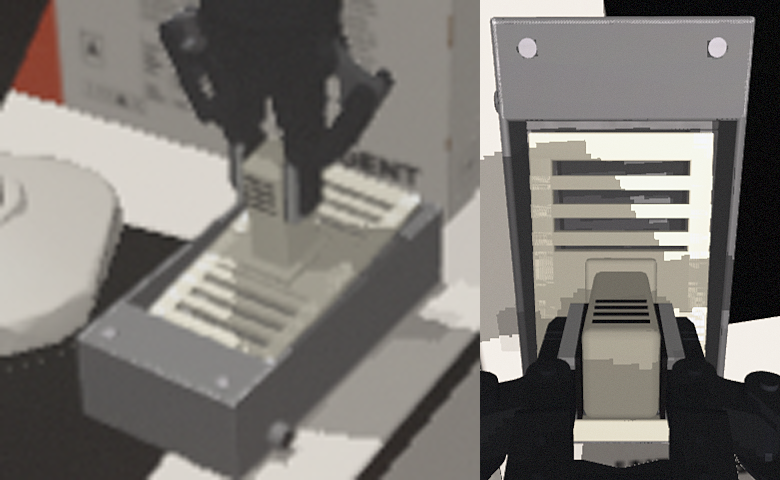

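Emit:
{"op": "apply_moves", "data": {"increments": [[[0, 1.5, -1.5, 0], [0, 3, -3, 0], [0, 4.5, -4.5, 0], [0.3, 6, -6, 0], [0.3, 6, -6, 0]]]}}

```text
t: 9.55
position: [0.4841, 0.163, 0.0802]
tcp_rot: [0.0, 1.0, -0.027, 0.0]
ft_force: [0.9, 0.2, 2.5]
gripper_width: 0.279
```

```bash
python3 look.py 6
```

```text
[0.4841 0.1629 0.0802] [-0.000e+00  9.996e-01 -2.740e-02  2.000e-04] [2.5 0.2 2.3] [-0.26 -0.34  0.07]
236 [(np.int64(-32), np.int64(76), np.int64(52)), (np.int64(-33), np.int64(72), np.int64(52)), (np.int64(-32), np.int64(69), np.int64(54)), (np.int64(-33), np.int64(65), np.int64(52)), (np.int64(-40), np.int64(58), np.int64(20)), (np.int64(-38), np.int64(54), np.int64(30)), (np.int64(-38), np.int64(50), np.int64(31)), (np.int64(-38), np.int64(46), np.int64(32)), (np.int64(-38), np.int64(42), np.int64(34)), (np.int64(-38), np.int64(37), np.int64(34)), (np.int64(-38), np.int64(33), np.int64(36)), (np.int64(-38), np.int64(28), np.int64(36)), (np.int64(-38), np.int64(24), np.int64(37)), (np.int64(-39), np.int64(19), np.int64(38)), (np.int64(-39), np.int64(15), np.int64(39)), (np.int64(-39), np.int64(10), np.int64(40))]
320 [(np.int64(0), np.int64(76), np.int64(53)), (np.int64(0), np.int64(72), np.int64(52)), (np.int64(0), np.int64(69), np.int64(53)), (np.int64(0), np.int64(65), np.int64(52)), (np.int64(0), np.int64(58), np.int64(21)), (np.int64(0), np.int64(54), np.int64(30)), (np.int64
[... 423 characters left out ...]
.int64(32), np.int64(76), np.int64(52)), (np.int64(32), np.int64(72), np.int64(52)), (np.int64(32), np.int64(69), np.int64(53)), (np.int64(33), np.int64(65), np.int64(53)), (np.int64(39), np.int64(58), np.int64(20)), (np.int64(37), np.int64(54), np.int64(31)), (np.int64(37), np.int64(50), np.int64(31)), (np.int64(38), np.int64(46), np.int64(31)), (np.int64(38), np.int64(41), np.int64(33)), (np.int64(38), np.int64(37), np.int64(34)), (np.int64(38), np.int64(33), np.int64(36)), (np.int64(38), np.int64(28), np.int64(36)), (np.int64(38), np.int64(24), np.int64(38)), (np.int64(38), np.int64(19), np.int64(38)), (np.int64(38), np.int64(15), np.int64(39)), (np.int64(38), np.int64(10), np.int64(40))]
```

View pics/c6.png

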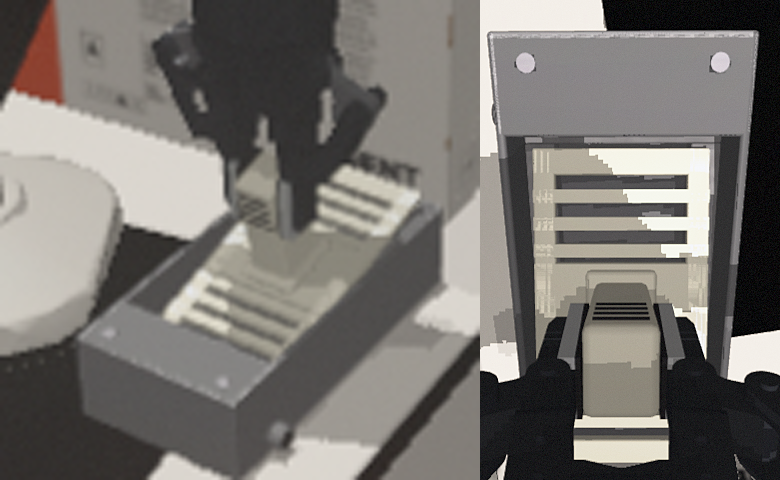

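Emit:
{"op": "apply_moves", "data": {"increments": [[[0.3, 5, 0, 0], [0.6, 11, 0, 0], [0.9, 17, 0, 0], [1.2, 23, 0, 0], [1.5, 28, 0, 0], [1.7, 32, 0, 0], [1.9, 35, 0, 0], [1.9, 35, 0, 0]]]}}

```text
t: 10.45
position: [0.4857, 0.1982, 0.0803]
tcp_rot: [-0.0, 1.0, -0.027, 0.0]
ft_force: [-0.6, -0.1, -2.2]
gripper_width: 0.28
```

```bash
python3 look.py 7
```

```text
[0.4857 0.1979 0.0803] [ 0.      0.9996 -0.0274  0.    ] [ 0.4  0.4 -0.8] [0.05 0.03 0.02]
236 [(np.int64(-42), np.int64(110), np.int64(0)), (np.int64(-43), np.int64(106), np.int64(0)), (np.int64(-43), np.int64(101), np.int64(0)), (np.int64(-33), np.int64(100), np.int64(53)), (np.int64(-33), np.int64(96), np.int64(52)), (np.int64(-33), np.int64(92), np.int64(54)), (np.int64(-34), np.int64(89), np.int64(54)), (np.int64(-34), np.int64(84), np.int64(53)), (np.int64(-35), np.int64(80), np.int64(52)), (np.int64(-35), np.int64(76), np.int64(54)), (np.int64(-35), np.int64(72), np.int64(52)), (np.int64(-35), np.int64(68), np.int64(53)), (np.int64(-36), np.int64(63), np.int64(52)), (np.int64(-39), np.int64(54), np.int64(38)), (np.int64(-39), np.int64(50), np.int64(40)), (np.int64(-39), np.int64(45), np.int64(41))]
320 [(np.int64(0), np.int64(110), np.int64(3)), (np.int64(0), np.int64(106), np.int64(2)), (np.int64(0), np.int64(101), np.int64(2)), (np.int64(0), np.int64(100), np.int64(53)), (np.int64(0), np.int64(96), np.int64(53)), (np.int64(0), np.int64(92), np.int64(53)), (np.int64(0), np.in
[... 420 characters left out ...]
int64(41), np.int64(110), np.int64(2)), (np.int64(41), np.int64(105), np.int64(2)), (np.int64(42), np.int64(101), np.int64(2)), (np.int64(0), np.int64(114), np.int64(224)), (np.int64(33), np.int64(96), np.int64(52)), (np.int64(33), np.int64(92), np.int64(53)), (np.int64(33), np.int64(88), np.int64(53)), (np.int64(33), np.int64(84), np.int64(54)), (np.int64(34), np.int64(80), np.int64(52)), (np.int64(34), np.int64(76), np.int64(52)), (np.int64(34), np.int64(72), np.int64(53)), (np.int64(34), np.int64(67), np.int64(52)), (np.int64(35), np.int64(63), np.int64(52)), (np.int64(38), np.int64(55), np.int64(39)), (np.int64(38), np.int64(50), np.int64(39)), (np.int64(38), np.int64(45), np.int64(41))]
```

View pics/c7.png

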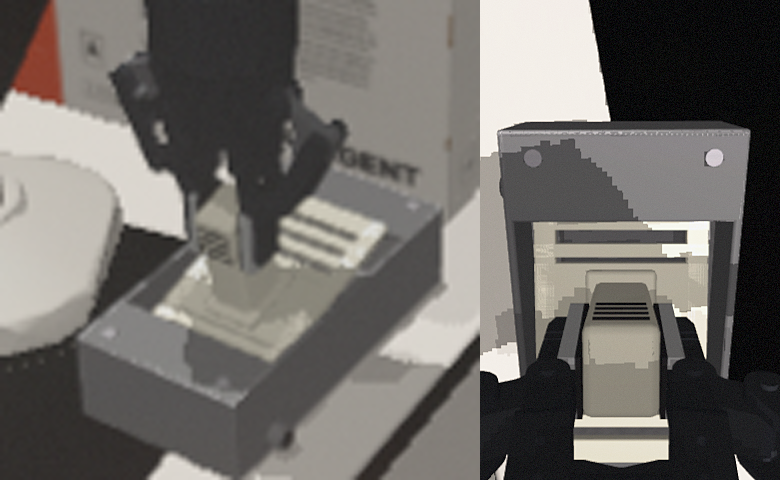

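Emit:
{"op": "apply_moves", "data": {"increments": [[[0, 0.5, -2.5, 0], [0, 1, -5, 0], [-0.1, -1, -7, 0], [-0.2, -3, -9, 0], [-0.3, -5, -11, 0], [-0.4, -7, -13, 0], [-0.5, -9, -14.7, 0], [-0.5, -9, -14.7, 0]]]}}

```text
t: 11.35
position: [0.4854, 0.1885, 0.0659]
tcp_rot: [-0.0, 1.0, -0.028, 0.0]
ft_force: [-1.2, -1.7, 5.3]
gripper_width: 0.276
```

```bash
python3 look.py 8
```

```text
[0.4854 0.1886 0.0659] [ 1.000e-04  9.996e-01 -2.770e-02  2.000e-04] [-0.9 -2.4  4.6] [-0.19  0.26  0.06]
236 [(np.int64(-39), np.int64(101), np.int64(1)), (np.int64(-30), np.int64(99), np.int64(53)), (np.int64(-30), np.int64(95), np.int64(53)), (np.int64(-30), np.int64(92), np.int64(52)), (np.int64(-31), np.int64(88), np.int64(52)), (np.int64(-30), np.int64(85), np.int64(53)), (np.int64(-31), np.int64(81), np.int64(52)), (np.int64(-31), np.int64(78), np.int64(53)), (np.int64(-32), np.int64(73), np.int64(51)), (np.int64(-31), np.int64(70), np.int64(54)), (np.int64(-32), np.int64(66), np.int64(54)), (np.int64(-37), np.int64(56), np.int64(29)), (np.int64(-37), np.int64(51), np.int64(29)), (np.int64(-37), np.int64(47), np.int64(30)), (np.int64(-38), np.int64(42), np.int64(30)), (np.int64(-38), np.int64(38), np.int64(30))]
320 [(np.int64(0), np.int64(101), np.int64(2)), (np.int64(0), np.int64(99), np.int64(52)), (np.int64(0), np.int64(95), np.int64(52)), (np.int64(0), np.int64(92), np.int64(52)), (np.int64(0), np.int64(88), np.int64(51)), (np.int64(0), np.int64(85), np.int64(54)), (np.in
[... 431 characters left out ...]
.int64(39), np.int64(101), np.int64(2)), (np.int64(29), np.int64(99), np.int64(54)), (np.int64(30), np.int64(95), np.int64(53)), (np.int64(30), np.int64(92), np.int64(52)), (np.int64(30), np.int64(88), np.int64(53)), (np.int64(30), np.int64(85), np.int64(53)), (np.int64(30), np.int64(81), np.int64(54)), (np.int64(31), np.int64(77), np.int64(52)), (np.int64(31), np.int64(74), np.int64(53)), (np.int64(31), np.int64(70), np.int64(53)), (np.int64(32), np.int64(66), np.int64(52)), (np.int64(37), np.int64(56), np.int64(29)), (np.int64(37), np.int64(51), np.int64(29)), (np.int64(37), np.int64(47), np.int64(30)), (np.int64(37), np.int64(42), np.int64(30)), (np.int64(37), np.int64(37), np.int64(30))]
```

View pics/c8.png

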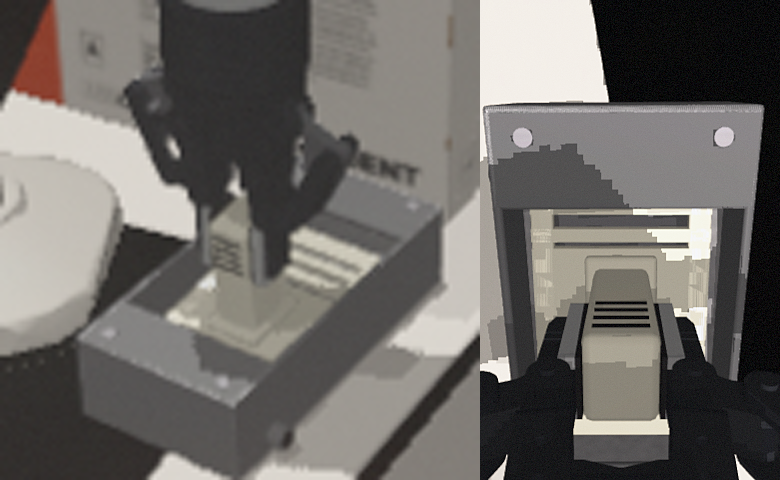

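Emit:
{"op": "apply_moves", "data": {"increments": [[[-0.1, -1.5, -1.5, 0], [-0.2, -3, -3, 0], [-0.2, -4.5, -4, 0], [-0.2, -5, -4.8, 0], [-0.2, -5, -4.8, 0]]]}}

```text
t: 11.95
position: [0.4851, 0.184, 0.0608]
tcp_rot: [-0.0, 1.0, -0.027, 0.0]
ft_force: [-1.0, 1.1, 1.9]
gripper_width: 0.277
```

```bash
python3 look.py 9
```

```text
[0.4851 0.184  0.0608] [-2.000e-04  9.996e-01 -2.750e-02  1.000e-04] [-0.2 -0.6  1.8] [0.32 0.13 0.05]
236 [(np.int64(-29), np.int64(97), np.int64(53)), (np.int64(-29), np.int64(94), np.int64(54)), (np.int64(-29), np.int64(91), np.int64(53)), (np.int64(-29), np.int64(88), np.int64(52)), (np.int64(-29), np.int64(84), np.int64(53)), (np.int64(-30), np.int64(81), np.int64(52)), (np.int64(-30), np.int64(77), np.int64(53)), (np.int64(-30), np.int64(74), np.int64(54)), (np.int64(-30), np.int64(70), np.int64(52)), (np.int64(-31), np.int64(67), np.int64(53)), (np.int64(-36), np.int64(56), np.int64(25)), (np.int64(-37), np.int64(52), np.int64(25)), (np.int64(-37), np.int64(47), np.int64(25)), (np.int64(-37), np.int64(43), np.int64(27)), (np.int64(-37), np.int64(38), np.int64(27)), (np.int64(-38), np.int64(34), np.int64(27))]
320 [(np.int64(0), np.int64(97), np.int64(52)), (np.int64(0), np.int64(94), np.int64(53)), (np.int64(0), np.int64(91), np.int64(52)), (np.int64(0), np.int64(88), np.int64(52)), (np.int64(0), np.int64(84), np.int64(53)), (np.int64(0), np.int64(81), np.int64(53)), (np.int64
[... 428 characters left out ...]
.int64(28), np.int64(97), np.int64(54)), (np.int64(29), np.int64(94), np.int64(52)), (np.int64(29), np.int64(91), np.int64(52)), (np.int64(29), np.int64(87), np.int64(52)), (np.int64(29), np.int64(84), np.int64(52)), (np.int64(29), np.int64(81), np.int64(53)), (np.int64(30), np.int64(77), np.int64(52)), (np.int64(30), np.int64(74), np.int64(54)), (np.int64(30), np.int64(70), np.int64(52)), (np.int64(30), np.int64(66), np.int64(53)), (np.int64(36), np.int64(56), np.int64(26)), (np.int64(36), np.int64(52), np.int64(26)), (np.int64(36), np.int64(47), np.int64(26)), (np.int64(37), np.int64(42), np.int64(25)), (np.int64(37), np.int64(38), np.int64(26)), (np.int64(37), np.int64(33), np.int64(26))]
```

View pics/c9.png

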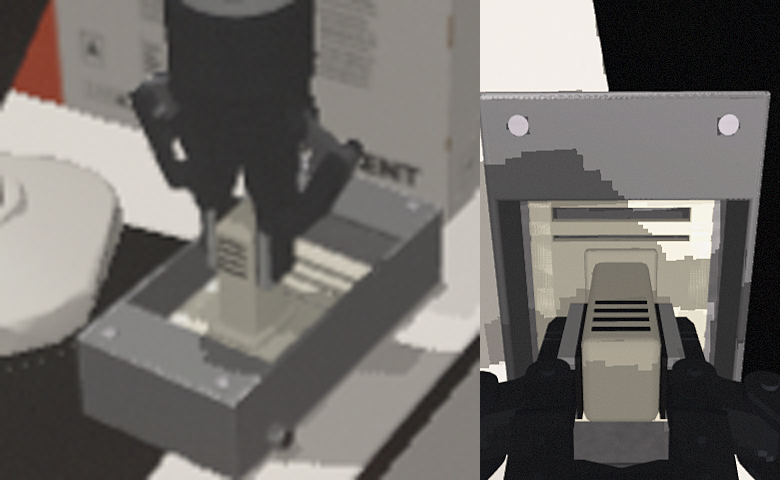

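Emit:
{"op": "apply_moves", "data": {"increments": [[[-0.2, -3, -0.6, 0], [-0.4, -7, -0.6, 0], [-0.6, -11, -0.6, 0], [-0.8, -14, -0.6, 0], [-0.9, -16.5, -0.6, 0], [-0.9, -16.5, -0.6, 0], [-0.9, -16.5, -0.6, 0]]]}}

```text
t: 12.75
position: [0.4841, 0.1668, 0.0603]
tcp_rot: [0.001, 1.0, -0.028, 0.0]
ft_force: [-0.9, -0.5, 4.7]
gripper_width: 0.28
```

```bash
python3 look.py 10 | cut -c1-400; python3 - <<'E'
from w import *
p=manip.capture('scene'); X=cloud(p,'shelf'); B=bathframe(X); 
t=B[(B[:,2]>70)]; print('post scene',len(t),np.round(t.mean(0),1), np.round([t[:,1].min(),t[:,1].max()],1), t[:,2].max())
pl=B[(B[:,2]<32)&(B[:,2]>15)]; print('plate',np.round([pl[:,0].min(),pl[:,0].max(),pl[:,1].min(),pl[:,1].max()],1)); 
A=np.c_[pl[:,:2],np.ones(len(pl))]; print(np.linalg.lstsq(A,pl[:,2],rcond=None)[0])
E
```

```text
[0.4841 0.1668 0.0603] [ 6.000e-04  9.996e-01 -2.770e-02  1.000e-04] [-1.2 -2.   4.7] [ 0.09  0.08 -0.02]
236 [(np.int64(-29), np.int64(80), np.int64(52)), (np.int64(-29), np.int64(77), np.int64(52)), (np.int64(-29), np.int64(74), np.int64(53)), (np.int64(-29), np.int64(70), np.int64(53)), (np.int64(-29), np.int64(67), np.int64(53)), (np.int64(-30), np.int64(63), np.int64(52)), (np.int64(-35), np.int64(56), np.int64(26)), (np.int64(-35), np.int64(52), np.int64(26)), (np.int64(-36), np.int64(48), np.in
320 [(np.int64(0), np.int64(80), np.int64(53)), (np.int64(0), np.int64(77), np.int64(54)), (np.int64(0), np.int64(74), np.int64(53)), (np.int64(0), np.int64(70), np.int64(53)), (np.int64(0), np.int64(67), np.int64(52)), (np.int64(0), np.int64(64), np.int64(53)), (np.int64(0), np.int64(53), np.int64(5)), (np.int64(0), np.int64(52), np.int64(27)), (np.int64(0), np.int64(43), np.int64(4)), (np.int64(
404 [(np.int64(28), np.int64(80), np.int64(52)), (np.int64(28), np.int64(77), np.int64(53)), (np.int64(29), np.int64(74), np.int64(53)), (np.int64(29), np.int64(70), np.int64(53)), (np.int64(29), np.int64(67), np.int64(52)), (np.int64(29), np.int64(63), np.int64(52)), (np.int64(35), np.int64(56), np.int64(26)), (np.int64(35), np.int64(52), np.int64(25)), (np.int64(35), np.int64(48), np.int64(26)),<stdin>:3: RuntimeWarning: Mean of empty slice.
  ret = um.true_divide(
Traceback (most recent call last):
ValueError: zero-size array to reduction operation minimum which has no identity
```

View pics/c10.png

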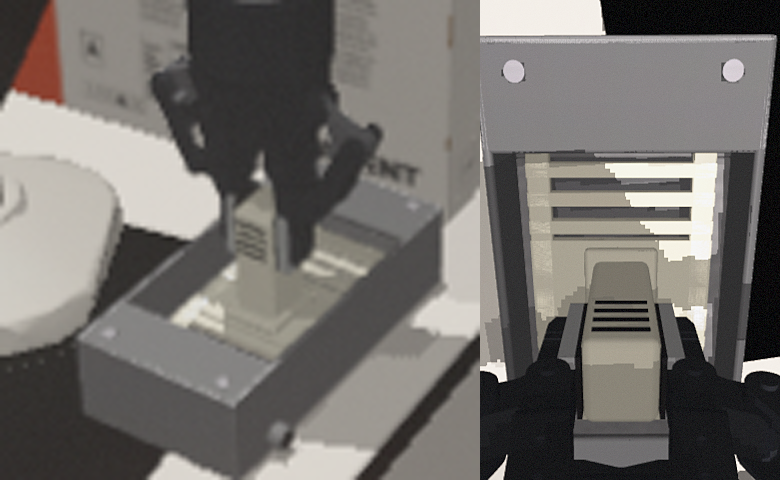

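Emit:
{"op": "apply_moves", "data": {"increments": [[[0, 0, 0.4, 0], [0, 0, 0.4, 0], [0, 0, 0.4, 0], [0, 0, 0.4, 0], [0, 0, 0.4, 0]]], "grip": 0.2}}

```text
t: 13.45
position: [0.484, 0.1673, 0.0605]
tcp_rot: [0.0, 1.0, -0.027, -0.0]
ft_force: [-0.3, -0.4, -0.1]
gripper_width: 0.599
```

Emit:
{"op": "apply_moves", "data": {"increments": [[[0, 0, 5, 0], [0, 0, 15, 0], [-1, 0, 35, 0], [-4, 0, 60, 0], [-10, 0, 90, 0], [-20, 0, 120, 0], [-30, 0, 140, 0], [-30, 0, 140, 0]]]}}

```text
t: 14.25
position: [0.4552, 0.168, 0.2046]
tcp_rot: [-0.001, 1.0, -0.027, 0.003]
ft_force: [0.9, 0.6, -0.5]
gripper_width: 0.597
```

```bash
cat > chk.py <<'E'
from w import *
import sys
n=sys.argv[1]
o,p=wristcap(); save(p,'w'+n)
print(np.round(o['position'],4),o['gripper_width'])
for nm,p in (('wrist',p),('scene',manip.capture('scene')),('top',manip.capture('top'))):
    save(p,nm+n)
    v,u=np.mgrid[0:480,0:640]; X=world(p,u.ravel(),v.ravel()); X=X[p['z_map'].ravel()>0]; B=bathframe(X)
    k=(abs(B[:,0])<20)&(abs(B[:,1])<25)&(B[:,2]>90)&(B[:,2]<100); 
    if k.sum()>10: print(nm,'post',rect(X[k]),np.round(B[k].mean(0),1),'range',np.round([B[k,0].min(),B[k,0].max(),B[k,1].min(),B[k,1].max()],1))
    k=(abs(B[:,0])<49)&(abs(B[:,1])<62)&(B[:,2]>22.5)&(B[:,2]<32)
    if k.sum()>50:
        b=B[k]; A=np.c_[b[:,:2],np.ones(len(b))]; print(nm,'plate',len(b),np.round([*np.percentile(b[:,0],[1,99]),*np.percentile(b[:,1],[1,99])],1),'plane',np.round(np.linalg.lstsq(A,b[:,2],rcond=None)[0],3))
    k=(abs(B[:,0])<60)&(abs(B[:,1])<110)&(abs(B[:,2]-52.5)<3); print(nm,'rim',rect(X[k]))
    print([ (th,np.round(d['position'],4),round(d['conf'],2)) for th in ('shelf','shelf_grip','bath','bath_ledges') for d in manip.landmark_of(p,th)[:1]])
E
python3 chk.py 11
```

```text
[0.4552 0.168  0.2046] 0.5974185140992103
wrist post (array([483.9, 166.5]), array([30.3, 24.1]), 87.19, 1762) [-0.8  0.1 95.3] range [-12.5  11.7 -15.9  14.5]
wrist plate 10407 [-40.4  46.9 -58.6  58.6] plane [1.0000e-03 0.0000e+00 2.5957e+01]
wrist rim (array([485.2, 166.7]), array([202.2, 100.3]), 87.08, 15933)
[('shelf', array([0.4852, 0.1609, 0.0194]), 0.96), ('shelf_grip', array([0.4826, 0.1655, 0.0794]), 0.81)]
scene post (array([482.4, 167.5]), array([25.2, 34.6]), 2.03, 117) [-3.6  1.4 94.1] range [-14.9  12.1 -17.6  16.6]
scene plate 533 [-48.6  47.5 -58.6  36.4] plane [-8.0000e-03  8.0000e-03  2.6182e+01]
scene rim (array([483.3, 167.1]), array([205.8, 103.7]), 86.95, 1243)
[('shelf', array([0.482 , 0.1628, 0.0165]), 0.58), ('shelf_grip', array([0.4912, 0.1625, 0.0803]), 0.79), ('bath', array([ 0.4848,  0.1614, -0.0018]), 0.69), ('bath_ledges', array([0.4809, 0.1678, 0.0203]), 0.65)]
top plate 189 [-36.9  46.6 -60.3 -18.6] plane [ 1.4000e-02 -4.0000e-03  2.4744e+01]
top rim (array([481.1, 109. ]), array([85.2, 99.6]), 87.51, 552)
[('shelf', array([0.4857, 0.1656, 0.0192]), 0.71), ('shelf_grip', array([0.4837, 0.1659, 0.0817]), 0.47)]
```

View pics/wrist11.png

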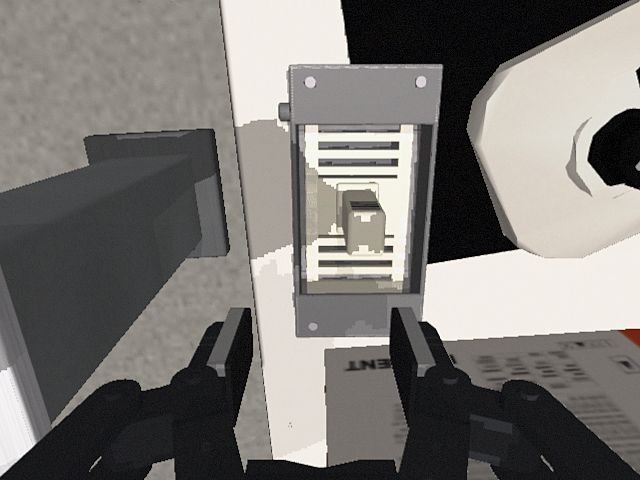

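View pics/scene11.png

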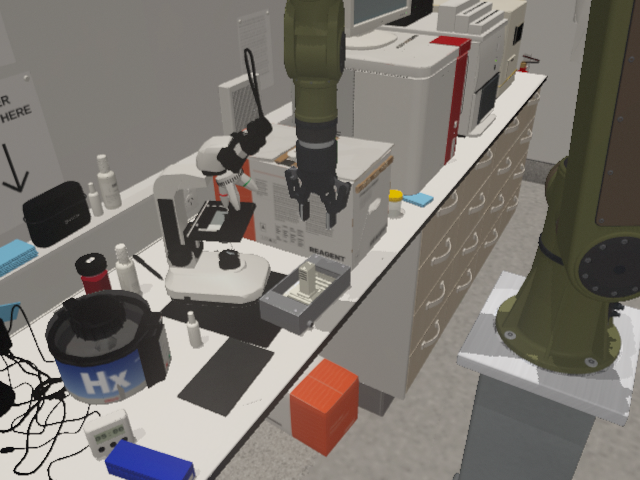

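The wrist picture shows the shelf flat in the bath, with both ends running under the lips (rows about 124 and 294). The scene picture shows the dropper bottle (193, 330) and the specimen pot (395, 203) where they stood at the start, and the gripper clear of everything.

```bash
python3 - <<'E'
from rig import manip
print(manip.job_done(), manip.get_obs()['t'])
E
```

```text
the job is handed in; nothing more can be done
the job is handed in; nothing more can be done
```

The shelf is back in the bath, lying flat on the ledges with both ends under the lips. I handed the job in at about 14.5 s.

**How it went in:** The moves only allow turning about the vertical, so I could not lean the wrist. I held the post with 20 N and let the shelf pivot between the pads.
1. I rested the right end (−y) lightly on its lip and lowered until the shelf tilted about 13°, with the left end (+y) down in the opening.
2. I slid the left end in under its lip.
3. I lowered the right end through the opening until the shelf was flat.
4. I slid it back to the centre, released it and lifted the gripper clear.

Readings at the end of each move never exceeded about 6 N.

**Last checks:**

| Check | Result |
|---|---|
| Lengthwise (wrist camera, post against rim) | 0.2 mm off centre |
| Crosswise (wrist camera) | about 1.3 mm off centre |
| Flatness (wrist camera) | no measurable slope |
| Plate top height | about 26 mm measured, 25 mm expected; the rim read about 0.5 mm high too |
| Dropper bottle and specimen pot | by eye in the scene picture, unmoved |

**Checks that disagreed:** The networks' estimates of the shelf's origin were up to about 6 mm off lengthwise. I trusted the depth measurement of the post against the rim from the wrist picture instead. The scene and top cameras saw too little of the plate to confirm more than that it was level.

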